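# Lock the index bar, then draw the index plunger and hold it out

## Robot

A 6-joint arm with a two-finger parallel gripper is mounted at the origin on a cart in front of the work surface, level with it; the furniture and walls round the work are solid. World frame = base frame: x ahead of the robot, y to its left, z up, the work surface at z = 0. Lengths are in m, angles in rad, forces in N, time in s.
With the tool pointing down it reaches from about 0.325 to 0.75 m from the base axis. Payload 7.6 kg.
Tool frame: the origin (TCP) lies between the finger pads; the fingertips stand 14 mm ahead of it and the grasp point (between the pads) lies 5 mm behind it; z points along the fingers, y is the line along which they close (so a half turn about z gives the same grasp; the last joint's range is limited). The gripper opens to 85 mm and grips with 20 to 120 N. Pads are 22 mm wide; open, the fingers measure 114 mm over their backs; the gripper's body (76 mm by 85 mm) begins 54 mm behind the grasp point. The pads swing forward as they close: fully open they stand 13 mm farther back than shut.
Start: joints at [1.105, 0.052, 1.401, -0, 1.689, -0.07], TCP at [0.202, 0.484, 0.245] pointing down, gripper open.
Joint ranges: [-2.9, 2.9], [-0.91, 2.17], [0.12, 2.37], [-1.06, 4.2], [0.26, 2.73], [-2.93, 2.93]. Speed limits (rad/s): [2.57, 2.57, 3.01, 3.14, 3.14, 3.14].

## Interface

Orientations are given as a 3x3 rotation matrix whose columns are the frame's x, y, z axes.
In Python, from cell import read_state, cams, ticket, spotter gives the robot as it stands.
- The arm moves only by the shell command python3 -m creep 'ROWS'. ROWS is JSON, one flat list of numbers, 5 for each row, row after row: the gripper's target within -1 to 1 (fully open at 1, half-way at 0, shut at -1), then the shift along the tool's x, y, z in cm, then the turn about the tool's z in degrees. A call has exactly 8 rows; each row is the pose to reach, as a shift and turn from the pose commanded when the call began, along the tool's axes at that moment; what a row does not reach only later rows make up. A row lasts 1/8 s, in which the tool goes at most 62.5 mm and 10.7 degrees, less where a joint would pass 70% of its speed; a pose out of reach is approached as far as the arm can. A call with a gripper value outside its range is refused whole. The fingers move at their own pace and stop on an object; the grip force is fixed at half the most. Time passes only in rows, so rows that repeat a pose let the fingers close, or fill a call up. It gives the time, the measured TCP pose, the force, the opening and the grip force at its end, in the units of the state.
- read_state(): the state, without advancing time (a new reading comes with each control period).
- cams.get_image(name): name is "scene" or "side" or "wrist"; returns a dict with "color" (480x640x3 uint8, red, green, blue), "range_z" (480x640 float32, m along the optical axis (not along the pixel's ray), 0 where there is no reading), "K" (3x3 intrinsics, pixels), "k1" (the pictures are not rectified: a ray, as slopes to the right and down, at radius r is drawn at 1 + k1 r^2 times it, then the intrinsics apply), "rvec" (rotation vector, rad) and "tvec" (3), from world to camera coordinates, as OpenCV has them. Camera axes: x right, y down, z forward; pixel columns grow to the right and rows downward; lengths in m; the calibration is good to about 2 mm. A picture is of the moment at which its call begins.
- ticket.close_job(): hands the job in; it is judged then, once.
Trained networks look in the newest picture that a camera, given by its name, has taken for a name from the list of things; names that differ only in an ending like _2 or _b are one class to them, and where a whole thing is asked for, a point or a joint stands for the part that bears it (a point fixed in the world has none). Each returns a list of dicts, best first, with "score" (0 to 1); they miss things now and then, are a little off and sometimes report something else, mostly with a low value. They report only what shows in the picture. A call takes as long as a camera call. They do not tell look-alikes from the thing itself.
- spotter.trace(target, camera): "mask" (480x640 bool, what is visible of it) and "position" ([row, column] in pixels, amid what is visible of it).
The state is a dict: "clock": time; "qpos": joint angles; "qvel": joint speeds; "effort": joint torques, N m; "tcp_pos": TCP position; "ee_rot": TCP orientation; "ft_force": force on the tool from outside, world axes, zero at the start; "ft_torque": the same for the moment, N m; "opening": finger opening in m; "finger_force": force on a finger pad.
Only numpy, scipy, OpenCV 4.12 (cv2) and the standard library are available. Lean on these libraries where they do the work, as an engineer would, in place of code of your own. Each camera call takes 0.05 s, during which the arm holds its last target. There are 200 camera calls.

## Task

On the indexing fixture, first take the steel lock pin from its wooden holder block, push it fully home in the large hole near the end of the drilled bar and let go of it. Then grip the black knob of the sprung index plunger, pull it straight up as far as it goes so that its nose is clear of the seat hole, and finish while still holding it there; do not pull the plunger before the pin is home, and do not disturb the other things on the bench.

Things in the scene. Friction and masses are not known exactly. Their poses are not given: they have to be found in the camera images.
- index_fixture: Fixed fixture; origin at its underside centre, long side along y. Dark base 92 x 222 x 12 mm; on it an aluminium bar 44 x 200 mm, top at z = 48 mm, with holes at x = 0: large (13.4 mm) at y = +62 mm, small (8.4 mm) at y = +20, -15, -50, -80 mm. A dark bridge on 4 posts (65 x 50 mm, top at z = 74 mm) over the bar at y = -50 mm carries the plunger on a barrel 17 mm wide, top at z = 89 mm.
- lock_hole (a point): Centre of the mouth of the large hole, on the bar's top face, 48 mm above the bench. The hole is vertical, 13.4 mm wide, 36 mm deep, with a 1.5 mm chamfer. Its axes are those of the fixture.
- plunger_knob (a point): Centre of the plunger's black round knob, on the vertical plunger axis; the knob is 25 mm in diameter and 31 mm high, so it reaches 15.5 mm above and below this point. At rest this point is 105.5 mm above the bench and it rises with the plunger; below the knob comes the 17 mm barrel, then the bridge top, 31 mm below this point at rest.
- index_plunger (a joint): Travel of the plunger in m, vertically upwards: 0 = nose sprung home in its seat hole, 0.014 = fully back against its stop, nose clear of the bar. The spring pulls it home with about 6 N at 0, rising to about 10 N at 0.014; let go, it snaps back.
- lock_pin: Loose steel lock pin, 70 g, standing upright in the holder; origin at the centre of its lower tip, z up along the pin. Shank 12 mm in diameter and 33 mm long with a tapered foot (8.4 mm at the tip, 4 mm high); above it a round grooved head, 21 mm in diameter and 32 mm high (65 mm overall).
- pin_shoulder (a point): On the pin's axis at the underside of its head, 33 mm above its tip. It lies at the mouth of the hole when the pin is fully home.
- pin_holder: Wooden holder block, 60 (x) x 90 (y) x 38 mm high, fixed to the bench; origin at the centre of its underside, z up. The pin starts in its hole at x = 0, y = +22 mm, with the head resting on the block's top; a smaller empty hole is at y = -24 mm. Place and yaw differ between runs.
- relay_carton: Bystander: small green and white carton, 34 x 50 x 19 mm, lying flat; origin at its underside centre. Leave alone.
- ball_bearing: Bystander: steel ball bearing lying flat, 38 mm across, 11 mm high; origin at its underside centre. Leave alone.
- block_battery: Bystander: dark block battery lying flat, 26 x 51 x 17 mm; origin at its underside centre. Leave alone.
- star_knob: Bystander: black star knob, 29 mm across, stud upwards, 32 mm high; origin at its underside centre. Leave alone.
Not all that is in view belongs to the job. Leave any green, purple or red look-alike of the lock_pin alone.

How it is judged:
On the way, in this order (a step that is already met when the one before it is completed fails the run):
1. the lock pin is fully home in the large hole of the bar and let go (horizontal distance between pin_shoulder and lock_hole below 0.003 m and z of pin_shoulder in the frame of lock_hole between -0.003 and 0.003 m and angle between lock_pin's own z axis and vertical below 0.08 rad and contact force between each of the arm, the fingers and lock_pin below 0.3 N), for 0.2 s.
2. the plunger is pulled fully back by the fingers (horizontal distance between pin_shoulder and lock_hole below 0.003 m and z of pin_shoulder in the frame of lock_hole between -0.003 and 0.003 m and angle between lock_pin's own z axis and vertical below 0.08 rad and value of joint index_plunger above 0.0122 m and contact force between the fingers and index_plunger above 2 N), for 0.3 s.
At the end, for the whole second after the job is handed in: Finishes holding: through the last second the fingers grip the plunger (over 2 N) and keep it over 12.2 mm back of its 14 mm, while the lock pin, untouched, stands home in the large hole (shoulder within 3 mm of the mouth, upright within 0.08 rad) (all of step 2 and contact force between each of the arm, the fingers and lock_pin below 0.3 N and contact force between lock_pin and index_plunger below 0.3 N); the arm keeps its last pose, push and grip.
It fails at once if the plunger is pulled more than 4 mm before the pin is home (value of joint index_plunger above 0.004 m and not (horizontal distance between pin_shoulder and lock_hole below 0.003 m and z of pin_shoulder in the frame of lock_hole between -0.003 and 0.003 m and angle between lock_pin's own z axis and vertical below 0.08 rad)).
It fails at once if a bystander is moved more than 25 mm (distance of any of relay_carton, ball_bearing, block_battery, star_knob from where it was at the start of the episode above 0.025 m).
It also fails if it takes over 51 s, if anything falls off the work surface, if the arm or the gripper's body presses on something with over 40 N, if the wrist force passes 120 N, or if a joint passes its speed limit or range.

## Working session

There is one attempt and no reset: what is moved stays moved. The work goes in short steps, Python scripts to look and compute and a shell command to move; the robot and the scene stay as the last step left them, time stands still between calls to the robot, and variables do not carry over. Pictures are saved under pics/ and viewed, at most 10 in all, crops included, and the job is handed in when it is done.

```bash
mkdir -p pics
cat > h.py <<'E'
import numpy as np, cv2
from cell import read_state, cams, ticket, spotter
def world(im, rc, z=None):
    """pixels (row,col) -> world; z None: use range image, else intersect plane"""
    rc=np.atleast_2d(np.asarray(rc,float)); K=im['K']
    d=np.c_[(rc[:,1]-K[0,2])/K[0,0],(rc[:,0]-K[1,2])/K[1,1]]
    s=d.copy()
    for _ in range(20): s=d/(1+im['k1']*(s**2).sum(1,keepdims=True))
    R=cv2.Rodrigues(np.array(im['rvec'],float))[0]; t=np.array(im['tvec'],float).ravel()
    ray=np.c_[s,np.ones(len(s))]
    if z is None: dep=im['range_z'][rc[:,0].astype(int),rc[:,1].astype(int)]
    else:
        c=-R.T@t; dep=(z-c[2])/(ray@R)[:,2]
    return (ray*dep[:,None]-t)@R
def save(im,n): cv2.imwrite('pics/'+n,cv2.cvtColor(im['color'],cv2.COLOR_RGB2BGR))
E
python3 - <<'E'
from h import *
s=read_state(); print(s['tcp_pos'],s['ee_rot'],s['clock'])
for c in ['scene','side']:
    im=cams.get_image(c); save(im,c+'0.png')
    for n in ['lock_pin','pin_holder','index_fixture','plunger_knob','relay_carton','star_knob','ball_bearing','block_battery']:
        for r in spotter.trace(n,c)[:4]:
            p=np.argwhere(r['mask']); w=world(im,p); ok=im['range_z'][p[:,0],p[:,1]]>0; w=w[ok]
            if len(w)==0: continue
            print(c,n,round(r['score'],2),np.round(r['position']),len(w),np.round(np.median(w,0),3),'z98',np.round(np.percentile(w[:,2],98),3))
E
```

```text
[0.20225645 0.48416538 0.24447219] [[-9.22699439e-01  3.85519429e-01 -7.18094586e-04]
 [ 3.85520081e-01  9.22698352e-01 -1.42068081e-03]
 [ 1.14884638e-04 -1.58770126e-03 -9.99998733e-01]] 0.0
scene lock_pin 0.78 [384. 365.] 266 [0.387 0.216 0.057] z98 0.068
scene lock_pin 0.61 [337. 267.] 180 [0.569 0.214 0.057] z98 0.068
scene lock_pin 0.58 [422. 330.] 236 [0.408 0.303 0.063] z98 0.068
scene pin_holder 0.6 [366. 310.] 1778 [0.477 0.217 0.038] z98 0.041
scene index_fixture 0.66 [194. 374.] 3788 [ 0.545 -0.213  0.039] z98 0.116
scene plunger_knob 0.62 [146. 391.] 179 [ 0.542 -0.269  0.113] z98 0.123
scene plunger_knob 0.29 [192. 376.] 3760 [ 0.545 -0.213  0.04 ] z98 0.117
scene relay_carton 0.88 [290. 392.] 482 [0.416 0.007 0.019] z98 0.023
scene star_knob 0.51 [264. 250.] 179 [0.704 0.063 0.013] z98 0.032
scene ball_bearing 0.83 [271. 350.] 316 [ 0.516 -0.014  0.01 ] z98 0.014
scene ball_bearing 0.29 [373. 317.] 219 [0.465 0.232 0.068] z98 0.073
scene block_battery 0.73 [250. 295.] 305 [ 0.634 -0.004  0.017] z98 0.021
side lock_pin 0.7 [227. 231.] 161 [0.568 0.207 0.052] z98 0.068
side lock_pin 0.56 [288. 202.] 159 [0.383 0.208 0.059] z98 0.067
side lock_pin 0.46 [252. 174.] 181 [0.465 0.304 0.051] z98 0.067
side lock_pin 0.46 [272. 168.] 162 [0.406 0.295 0.056] z98 0.067
side pin_holder 0.56 [263. 222.] 1095 [0.471 0.2   0.037] z98 0.041
side index_fixture 0.67 [269. 418.] 4185 [ 0.536 -0.239  0.039] z98 0.119
side plunger_knob 0.54 [254. 447.] 187 [ 0.537 -0.276  0.117] z98 0.123
side relay_carton 0.67 [309. 302.] 444 [0.413 0.001 0.018] z98 0.023
side relay_carton 0.41 [233. 323.] 259 [ 0.631 -0.006  0.016] z98 0.02
side star_knob 0.55 [203. 304.] 85 [0.702 0.06  0.013] z98 0.03
side ball_bearing 0.78 [273. 322.] 228 [ 0.516 -0.015  0.01 ] z98 0.014
side block_battery 0.64 [231. 322.] 245 [ 0.632 -0.008  0.016] z98 0.02
side block_battery 0.51 [273. 320.] 249 [ 0.515 -0.015  0.01 ] z98 0.014
```

View pics/scene0.png

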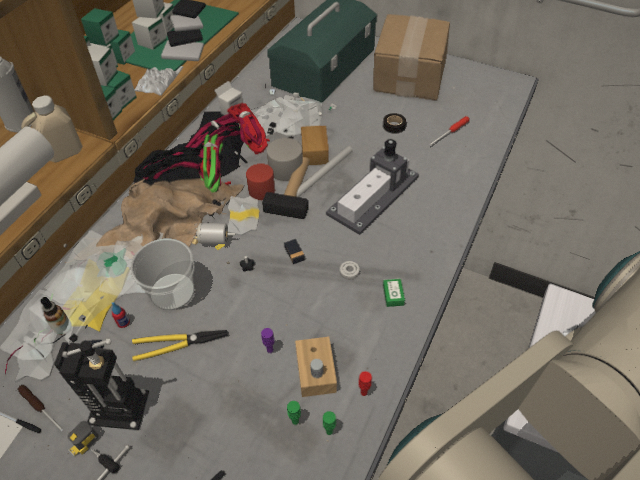

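View pics/side0.png

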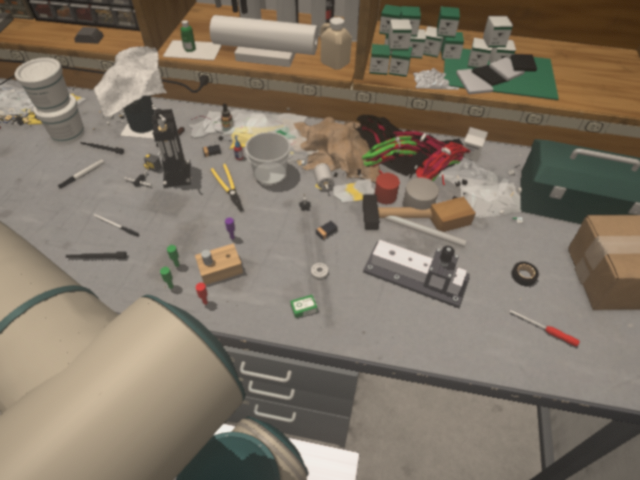

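The scene view shows the wooden holder at about (col 317, row 366), with the grey pin head at (317, 367). The red, green and purple look-alikes stand around it. The fixture runs from (345, 215) to (405, 170), with its knob at (391, 147). The side view agrees. Next I fit the fixture and move over the pin.

```bash
python3 -m creep '[1,-6,-2.2,0,0, 1,-12,-4.4,0,0, 1,-18,-6.6,0,0, 1,-24,-8.8,0,0, 1,-30,-11,0,0, 1,-34,-13.1,0,0, 1,-34,-13.1,0,0, 1,-34,-13.1,0,0]'
python3 - <<'E'
from h import *
s=read_state(); print(s['tcp_pos'],s['ee_rot'][:2],s['clock'])
im=cams.get_image('scene')
for n,lo,hi in [('index_fixture',.044,.052),('pin_holder',.034,.042)]:
    for c in ['scene','side']:
        im=cams.get_image(c)
        for r in spotter.trace(n,c)[:1]:
            m=cv2.dilate(r['mask'].astype('uint8'),np.ones((5,5)))
            p=np.argwhere(m); w=world(im,p); w=w[(w[:,2]>lo)&(w[:,2]<hi)]
            b=cv2.minAreaRect(w[:,:2].astype('float32')*1000); print(n,c,b,len(w))
im=cams.get_image('wrist'); save(im,'w1.png')
for n in ['lock_pin','pin_holder']:
    for r in spotter.trace(n,'wrist')[:4]:
        p=np.argwhere(r['mask']); w=world(im,p); w=w[im['range_z'][p[:,0],p[:,1]]>0]
        t=w[w[:,2]>np.percentile(w[:,2],95)-.006]
        b=cv2.minAreaRect(t[:,:2].astype('float32')*1000)
        print(n,r['score'],r['position'],np.round(np.median(w,0),4),b,np.percentile(w[:,2],95))
E
```

```text
clock: 1.9
tcp_pos: [0.4654, 0.2326, 0.2453]
ee_rot: [[-0.923, 0.386, -0.0], [0.386, 0.923, 0.0], [0.0, 0.0, -1.0]]
ft_force: [0.8, -0.5, 1.0]
opening: 0.0853
finger_force: 0.0
[0.46544176 0.23264661 0.24525721] [[-9.22572581e-01  3.85823453e-01 -3.10600260e-04]
 [ 3.85823346e-01  9.22572610e-01  3.54432795e-04]] 1.9
index_fixture side ((550.666259765625, -226.54476928710938), (200.978515625, 58.34019088745117), 76.52671813964844) 1167
pin_holder scene ((480.37176513671875, 207.99603271484375), (60.37211227416992, 92.4475326538086), 33.83304214477539) 1444
pin_holder side ((479.7417907714844, 207.96615600585938), (66.12478637695312, 88.44404602050781), 34.40373229980469) 756
lock_pin 0.86 [140.1, 259.3] [0.3887 0.2126 0.0638] ((388.002685546875, 211.03346252441406), (20.597122192382812, 19.807008743286133), 67.74486541748047) 0.06513594629931097
lock_pin 0.82 [124.2, 371.3] [0.4108 0.2969 0.0639] ((411.2621765136719, 298.02081298828125), (20.17931365966797, 19.343507766723633), 67.32606506347656) 0.06518919815265856
lock_pin 0.73 [188.2, 409.7] [0.4671 0.3058 0.0637] ((469.28790283203125, 307.3755798339844), (20.024864196777344, 19.549694061279297), 23.55669403076172) 0.06517683403808618
lock_pin 0.73 [330.2, 340.3] [0.5669 0.2089 0.0622] ((571.7108154296875, 207.51824951171875), (18.66693878173828, 20.59044647216797), 68.01988983154297) 0.06491151512872786
```

View pics/w1.png

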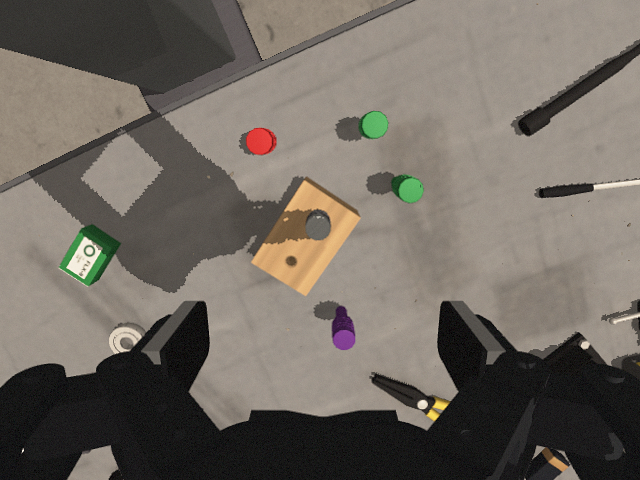

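The wrist view shows the grey pin head at (318, 225) on the holder, with the look-alikes standing clear of it. Now I measure its centre.

Run:
```python
from h import *
im=cams.get_image('wrist'); 
p=np.argwhere(np.ones((480,640),bool)); w=world(im,p)
m=(w[:,2]>.062)&(w[:,2]<.078)&(np.hypot(w[:,0]-.465,w[:,1]-.232)<.03)
t=w[m]; print(len(t),np.median(t,0),cv2.minEnclosingCircle(t[:,:2].astype('float32')*1000), p[m].mean(0), world(im,p[m].mean(0),.070))
s=read_state(); R=s['ee_rot']; c=np.array(cv2.minEnclosingCircle(t[:,:2].astype('float32'))[0])
print((np.r_[c,.057]-s['tcp_pos'])@R*100)
im=cams.get_image('scene'); r=spotter.trace('index_fixture','scene'); print([a['score'] for a in r])
```

```text
510 [0.46749795 0.22703871 0.06888912] ((467.8975524902344, 226.55422973632812), 10.455901145935059) [226.61960784 317.50784314] [[0.4672746  0.22711474 0.07      ]]
[-0.44761042 -0.46752042 18.8332453 ]
[0.61]
```

```bash
python3 -m creep '[0.1,-0.45,-0.45,5,0, 0.1,-0.45,-0.45,10,0, 0.1,-0.45,-0.45,15,0, 0.1,-0.45,-0.45,18.8,0, 0.1,-0.45,-0.45,18.8,0, -1,-0.45,-0.45,18.8,0, -1,-0.45,-0.45,18.8,0, -1,-0.45,-0.45,18.8,0]'
```

```text
clock: 3.65
tcp_pos: [0.4694, 0.2272, 0.06]
ee_rot: [[-0.923, 0.385, 0.004], [0.385, 0.923, 0.002], [-0.003, 0.003, -1.0]]
ft_force: [-1.3, 0.0, 6.2]
opening: 0.019
finger_force: 58.8
```

```bash
python3 -m creep '[-1,0,0,-4,0, -1,0,0,-9,0, -1,-2,-2.5,-14,0, -1,-6,-7.4,-15,0, -1,-10,-12.3,-15,0, -1,-14,-17.3,-15,0, -1,-18,-22.3,-15,0, -1,-18,-22.3,-15,0]'
cat > look.py <<'E'
from h import *
import sys
s=read_state(); print(s['tcp_pos'],s['opening'])
im=cams.get_image('wrist'); save(im,sys.argv[1])
p=np.argwhere(np.ones((480,640),bool)); w=world(im,p)
ok=(im['range_z'].ravel()>0)&(np.hypot(w[:,0]-.55,w[:,1]+.22)<.14)
m=ok&(w[:,2]>.0455)&(w[:,2]<.0505); t=w[m]
print('bar',len(t),cv2.minAreaRect(t[:,:2].astype('float32')*1000))
m=ok&(w[:,2]>.112)&(w[:,2]<.127)&(np.hypot(w[:,0]-.54,w[:,1]+.275)<.04); t=w[m]
if len(t)>5: print('knob',len(t),np.median(t,0),cv2.minEnclosingCircle(t[:,:2].astype('float32')*1000))
r=spotter.trace('index_fixture','wrist'); print([(a['score'],a['position']) for a in r[:2]])
E
python3 look.py w2.png
```

```text
clock: 4.65
tcp_pos: [0.5486, -0.0523, 0.2078]
ee_rot: [[-0.921, 0.39, 0.001], [0.39, 0.921, -0.001], [-0.001, -0.0, -1.0]]
ft_force: [-0.2, -0.1, -0.5]
opening: 0.0188
finger_force: 60.2
[ 0.54855432 -0.05225924  0.2078386 ] 0.018781268063526525
bar 8018 ((557.7418212890625, -229.48326110839844), (203.23287963867188, 64.14102935791016), 71.91034698486328)
knob 1016 [ 0.54429824 -0.27093087  0.11908502] ((544.3068237304688, -276.0013122558594), 13.371149063110352)
[(0.94, [301.7, 128.2]), (0.17, [286.0, 406.4])]
```

View pics/w2.png

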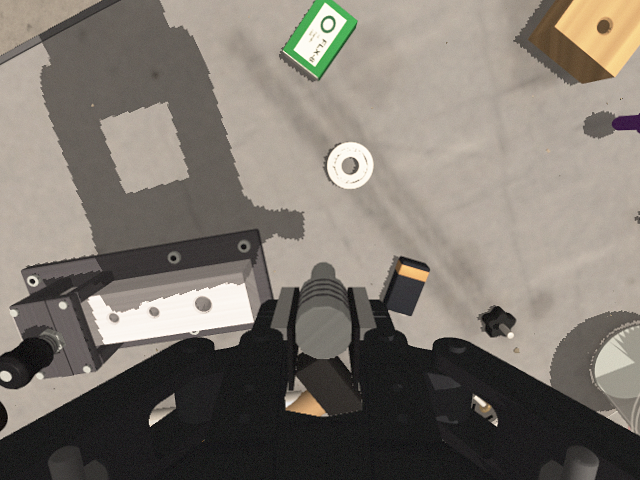

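The wrist view shows the large hole at (203, 303), small holes at (154, 312) and (114, 318), and the knob at about (20, 365). The pin is held, with its head top at (322, 335).

Run:
```python
from h import *
im=cams.get_image('wrist'); g=cv2.cvtColor(im['color'],cv2.COLOR_RGB2GRAY)
hs=[]
for r,c,k in [(303,203,14),(312,154,8),(318,114,8)]:
    sub=g[r-k:r+k+1,c-k:c+k+1]; m=(sub<195).astype('uint8'); n,l,st,ce=cv2.connectedComponentsWithStats(m)
    i=max(range(1,n),key=lambda i:st[i,4]-20*np.hypot(*(ce[i]-k))); print(st[i],sub.min(),sub.max())
    rc=[r-k+ce[i][1],c-k+ce[i][0]]; hs.append(world(im,rc,.048)[0]); print(rc,hs[-1])
hs=np.array(hs); print(np.linalg.norm(np.diff(hs,axis=0),axis=1)) # 42, 35
d=hs[0]-hs[2]; d/=np.linalg.norm(d); print('dir',d, 'knob pred',hs[0]-.112*d)
p=np.argwhere(np.ones((480,640),bool)); w=world(im,p); s=read_state()
m=(w[:,2]>.212)&(w[:,2]<.224)&(np.hypot(*(w[:,:2]-s['tcp_pos'][:2]).T)<.02)&(np.abs(p[:,0]-335)<28)&(np.abs(p[:,1]-322)<28); t=w[m]
print('head',len(t),np.median(t,0),cv2.minEnclosingCircle(t[:,:2].astype('float32')*1000),p[m].min(0),p[m].max(0))
sub=g[275:315,180:226]; cv2.imwrite('pics/hole.png',cv2.resize(np.hstack([im['color'][270:400,0:270,::-1]]),None,fx=2.9,fy=2.9,interpolation=cv2.INTER_NEAREST))
```

```text
[  2   9  17  16 201] 103 254
[np.float64(305.14925373134326), np.float64(199.18905472636817)] [ 0.56973873 -0.16699278  0.048     ]
[ 0  4 10 11 78] 104 250
[np.float64(312.8076923076923), np.float64(150.33333333333334)] [ 0.56033121 -0.20743081  0.048     ]
[ 0  4 10 10 71] 112 253
[np.float64(318.61971830985914), np.float64(110.12676056338029)] [ 0.55206708 -0.24120852  0.048     ]
[0.04151789 0.03477398]
dir [0.2316359  0.97280255 0.        ] knob pred [ 0.54379551 -0.27594667  0.048     ]
head 2529 [ 0.54670369 -0.04915046  0.21675374] ((548.8864135742188, -49.65961456298828), 14.323253631591797) [308 295] [362 349]
```

View pics/hole.png

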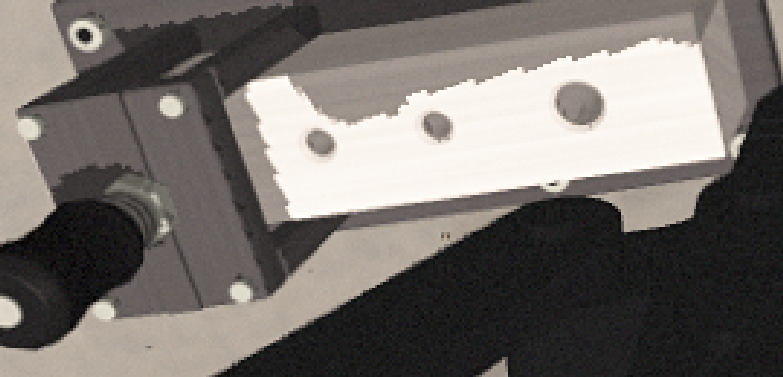

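The crop shows the three holes cleanly, with spacings of 41.5 and 34.8 mm against 42 and 35. The knob predicted from them agrees with the one I measured. Next I find where the pin sits in the grip.

Run:
```python
from h import *
im=cams.get_image('wrist'); s=read_state(); R=s['ee_rot']
c=cv2.HoughCircles(cv2.GaussianBlur(cv2.cvtColor(im['color'],cv2.COLOR_RGB2GRAY)[295:375,280:365],(3,3),0),cv2.HOUGH_GRADIENT,1,10,param1=80,param2=12,minRadius=20,maxRadius=34)
hole=np.array([.5697,-.1670])
for x in c[0][:4]:
    w=world(im,[x[1]+295,x[0]+280],s['tcp_pos'][2]+.009)[0]; print(x+[280,295,0],w,'pin in tool mm',((w-s['tcp_pos'])@R*1000).round(1),'go cm',((np.r_[hole,0]-w)@R*100).round(2))
cv2.imwrite('pics/head.png',cv2.resize(im['color'][240:400,240:400,::-1],None,fx=3.5,fy=3.5))
print('tcp go',(np.r_[hole,0]-s['tcp_pos'])@R*100)
```

```text
[323.5        332.5         26.70000076] [ 0.54719869 -0.04754337  0.21670644] pin in tool mm [ 0.7 -0.4 -9. ] go cm [ -6.66 -10.18  21.67]
[317.5        323.5         33.40000153] [ 0.54329265 -0.04811547  0.21670644] pin in tool mm [ 4.1 -2.4 -9. ] go cm [-7.   -9.97 21.67]
[326.5        317.5         21.79999924] [ 0.54241033 -0.04444943  0.21670644] pin in tool mm [ 6.4  0.6 -9. ] go cm [ -7.22 -10.28  21.67]
[323.5        306.5         25.39999962] [ 0.5383003  -0.04383027  0.21670644] pin in tool mm [10.4 -0.4 -9. ] go cm [ -7.63 -10.18  21.67]
tcp go [ -6.58862643 -10.21471407  20.76670725]
```

View pics/head.png

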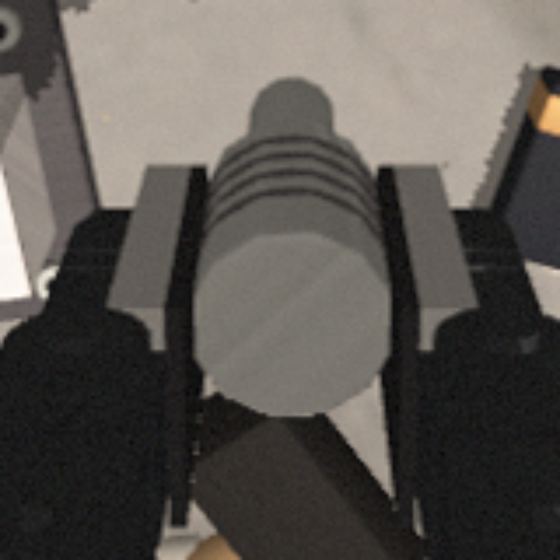

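```bash
python3 -m creep '[-1,-3.3,-5,0,0, -1,-6.7,-10.2,0,0, -1,-6.7,-10.2,4,0, -1,-6.7,-10.2,7,0, -1,-6.7,-10.2,8.5,0, -1,-6.7,-10.2,8.5,0, -1,-6.7,-10.2,8.5,0, -1,-6.7,-10.2,8.5,0]'
python3 - <<'E'
from h import *
s=read_state(); R=s['ee_rot']; print(s['tcp_pos'],s['ft_force'],R)
hole=np.array([.5697,-.1670])
pin=s['tcp_pos']+R@[.0009,-.0004,0]; print('err cm tool',(np.r_[hole,0]-pin)@R*100)
im=cams.get_image('wrist'); print(im['range_z'].shape)
from h import *
a=im['color'][200:400,200:440,::-1]; b=cams.get_image('scene')['color'][130:240,320:430,::-1]; c=cams.get_image('side')['color'][210:310,360:470,::-1]
f=lambda x,w,h:cv2.resize(x,(w,h))
cv2.imwrite('pics/pre.png',np.hstack([f(a,360,300),f(b,220,300)[:, :],f(c,220,300)]))
E
```

```text
clock: 5.85
tcp_pos: [0.5713, -0.1685, 0.1239]
ee_rot: [[-0.923, 0.385, 0.003], [0.385, 0.923, -0.001], [-0.003, 0.0, -1.0]]
ft_force: [0.1, 0.7, -0.3]
opening: 0.0191
finger_force: 60.2
[ 0.57132345 -0.16851618  0.12390921] [ 0.09080541  0.71301824 -0.29827422] [[-9.22808964e-01  3.85249693e-01  2.50784173e-03]
 [ 3.85248842e-01  9.22812351e-01 -8.33404669e-04]
 [-2.63533621e-03  1.97069823e-04 -9.99996508e-01]]
err cm tool [ 0.15087881  0.11492995 12.39034456]
(480, 640)
```

View pics/pre.png

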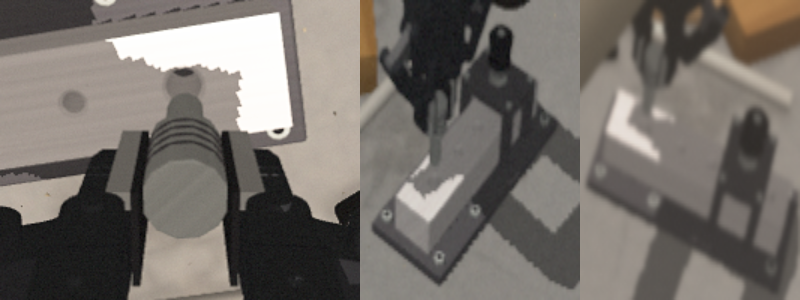

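The wrist crop shows the tip just above the large hole. The hole's edges run over columns 165 to 202 with its top at row 67, and the pin is nearly in line.

Run:
```python
from h import *
im=cams.get_image('wrist'); s=read_state(); R=s['ee_rot']; print(s['tcp_pos'])
top=world(im,[200+67/1.5,322.3],.048)[0]; L=world(im,[255,200+165/1.5],.048)[0]; Rr=world(im,[255,200+202/1.5],.048)[0]
pin=world(im,[332,323.6],s['tcp_pos'][2]+.010)[0]
f=lambda w:((w-s['tcp_pos'])@R*1000).round(1)
print('top',f(top),'L',f(L),'R',f(Rr),'pin',f(pin)); print('hole prior',f(np.array([.5697,-.167,.048])))
```

```text
[ 0.57080328 -0.16855983  0.12280458]
top [ 8.8 -0.4 74.8] L [ 2.9 -7.1 74.8] R [ 2.9  6.4 74.8] pin [  1.6   0.2 -10. ]
hole prior [ 1.7  1.  74.8]
```

```bash
python3 -m creep '[-1,0,0,1,0, -1,0,0,2,0, -1,0,0,2.8,0, -1,0,0,3.6,0, -1,0,0,4.3,0, -1,0,0,5,0, -1,0,0,5.5,0, -1,0,0,5.5,0]'
```

```text
clock: 7.05
tcp_pos: [0.5708, -0.1685, 0.0699]
ee_rot: [[-0.923, 0.385, 0.001], [0.385, 0.923, -0.0], [-0.001, -0.0, -1.0]]
ft_force: [-9.1, 2.4, 14.5]
opening: 0.0189
finger_force: 62.1
```

```bash
python3 -m creep '[-1,0,0,0.2,0, -1,0,0,0.2,0, 0.1,0,0,0,0, 0.1,0,0,-0.1,0, 0.1,0,0,-0.2,0, 0.1,0,0,-4,0, 0.1,0,0,-9,0, 0.1,0,0,-9,0]'
python3 - <<'E'
from h import *
im=cams.get_image('wrist'); s=read_state(); R=s['ee_rot']; print(s['tcp_pos'],s['clock'])
p=np.argwhere(np.ones((480,640),bool)); w=world(im,p)
m=(w[:,2]>.055)&(w[:,2]<.095)&(np.hypot(w[:,0]-.5697,w[:,1]+.167)<.018); t=w[m]
t=t[t[:,2]>np.percentile(t[:,2],90)-.004]
print(len(t),np.median(t,0),cv2.minEnclosingCircle(t[:,:2].astype('float32')*1000))
# move to knob from here
print('knob go cm',(np.array([.5440,-.2760,.1035])-s['tcp_pos'])@R*100)
save(im,'w3.png')
E
```

```text
clock: 8.05
tcp_pos: [0.5727, -0.1692, 0.1623]
ee_rot: [[-0.923, 0.386, 0.008], [0.385, 0.923, -0.003], [-0.009, 0.001, -1.0]]
ft_force: [0.3, 0.4, -1.1]
opening: 0.0471
finger_force: 0.0
[ 0.57156373 -0.16883347  0.15932367] 8.1
988 [ 0.56950301 -0.1683249   0.07891536] ((570.059814453125, -168.45437622070312), 10.589402198791504)
knob go cm [ -1.56530859 -10.952451     5.58575775]
```

View pics/w3.png

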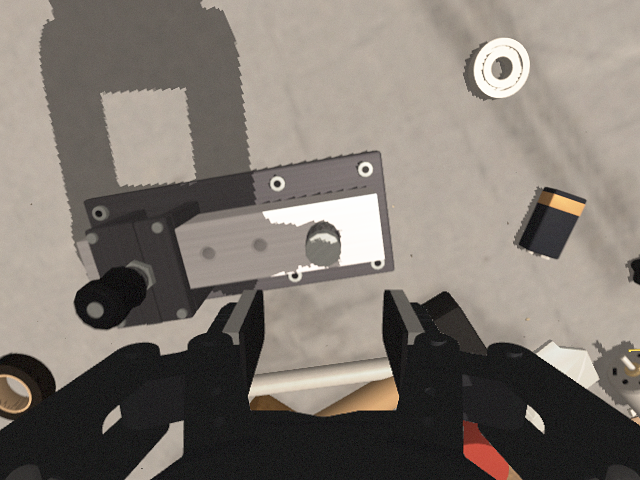

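The pin stands home: its top measures 78.9 mm, the same −1 mm bias I saw in the holder, at (322, 243). The knob is at about (95, 303). Moving to it now.

```bash
python3 -m creep '[0.3,-0.8,-5.5,-0.5,0, 0.3,-1.6,-10.95,-0.5,0, 0.3,-1.6,-10.95,-0.5,0, 0.3,-1.6,-10.95,-0.5,0, 0.3,-1.6,-10.95,-0.5,0, 0.3,-1.6,-10.95,-0.5,0, 0.3,-1.6,-10.95,-0.5,0, 0.3,-1.6,-10.95,-0.5,0]'
python3 - <<'E'
from h import *
im=cams.get_image('wrist'); s=read_state(); R=s['ee_rot']; print(s['tcp_pos'])
p=np.argwhere(np.ones((480,640),bool)); w=world(im,p)
m=(w[:,2]>.117)&(w[:,2]<.125)&(np.hypot(w[:,0]-.544,w[:,1]+.276)<.018); t=w[m]
c=cv2.minEnclosingCircle(t[:,:2].astype('float32')); print(len(t),np.median(t,0),c)
for k in (c[0],(.5440,-.2760)): print((np.r_[k,.1035]-s['tcp_pos'])@R*100)
E
```

```text
clock: 9.1
tcp_pos: [0.5433, -0.2754, 0.1623]
ee_rot: [[-0.923, 0.385, 0.0], [0.385, 0.923, 0.0], [-0.0, 0.0, -1.0]]
ft_force: [0.6, -0.4, -0.0]
opening: 0.0556
finger_force: 0.0
[ 0.5432472  -0.27554776  0.16232624]
1955 [ 0.54275581 -0.27694654  0.1197359 ] ((0.543692946434021, -0.27737823128700256), 0.013027033768594265)
[-0.11106311 -0.15220376  5.88262326]
[-0.0862907  -0.01319167  5.88263176]
```

```bash
python3 -m creep '[0.3,-0.1,-0.1,3,0, 0.3,-0.1,-0.1,5.7,0, 0.3,-0.1,-0.1,5.7,0, 0.3,-0.1,-0.1,5.7,0, -1,-0.1,-0.1,5.7,0, -1,-0.1,-0.1,5.7,0, -1,-0.1,-0.1,5.7,0, -1,-0.1,-0.1,5.7,0]'
```

```text
clock: 10.15
tcp_pos: [0.5442, -0.2775, 0.1069]
ee_rot: [[-0.923, 0.386, 0.002], [0.386, 0.923, -0.001], [-0.002, -0.001, -1.0]]
ft_force: [-1.8, -0.3, 6.7]
opening: 0.0233
finger_force: 58.8
```

```bash
python3 -m creep '[-1,0,0,-0.3,0, -1,0,0,-0.6,0, -1,0,0,-0.9,0, -1,0,0,-1.2,0, -1,0,0,-1.5,0, -1,0,0,-1.8,0, -1,0,0,-1.8,0, -1,0,0,-1.8,0]'
```

```text
clock: 11.15
tcp_pos: [0.544, -0.2774, 0.121]
ee_rot: [[-0.923, 0.386, 0.0], [0.386, 0.923, -0.0], [-0.0, -0.0, -1.0]]
ft_force: [9.0, -6.2, -12.0]
opening: 0.023
finger_force: 61.6
```

```bash
python3 -m creep '[-1,0,0,-0.1,0, -1,0,0,-0.2,0, -1,0,0,-0.2,0, -1,0,0,-0.2,0, -1,0,0,-0.2,0, -1,0,0,-0.2,0, -1,0,0,-0.2,0, -1,0,0,-0.2,0]'
python3 - <<'E'
from h import *
s=read_state(); im=cams.get_image('wrist')
p=np.argwhere(np.ones((480,640),bool)); w=world(im,p)
m=(w[:,2]>.122)&(w[:,2]<.145)&(np.hypot(w[:,0]-.544,w[:,1]+.2765)<.008); t=w[m]; print('knob top',len(t),np.median(t,0) if len(t) else 0)
m=(w[:,2]>.06)&(w[:,2]<.09)&(np.hypot(w[:,0]-.5697,w[:,1]+.167)<.02); t=w[m]; print('pin',len(t),np.percentile(t[:,2],80) if len(t) else 0, np.median(t,0) if len(t) else 0)
save(im,'w4.png')
E
```

```text
clock: 12.15
tcp_pos: [0.5439, -0.2774, 0.1211]
ee_rot: [[-0.923, 0.386, -0.0], [0.386, 0.923, 0.0], [0.0, 0.0, -1.0]]
ft_force: [13.1, -9.2, -21.6]
opening: 0.0233
finger_force: 61.0
knob top 1632 [ 0.54365423 -0.2764302   0.13424009]
pin 2344 0.07933312057573158 [ 0.56730623 -0.17110297  0.07843028]
```

View pics/w4.png

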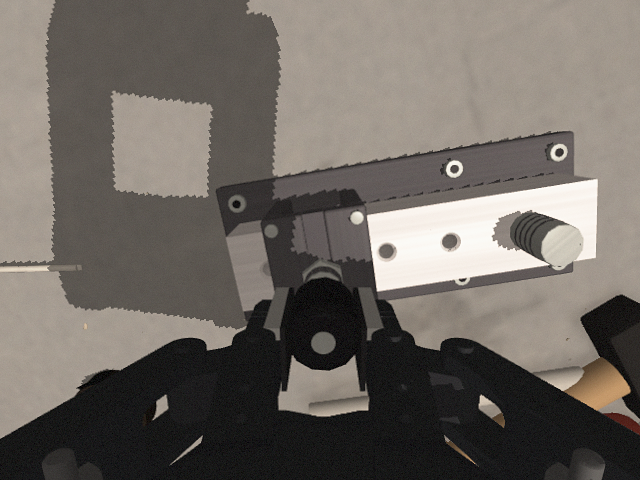

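The knob at (323, 340) has risen 14.5 mm and is against its stop: the force rose with no further travel. The pin stands home at (560, 240). Handing in.

```bash
python3 -c "
from cell import ticket; print(ticket.close_job())"
```

```text
the job is handed in; nothing more can be done
None
```

I handed the job in with the lock pin fully home in the large hole and let go, and the gripper still holding the index plunger pulled up against its stop; the bystanders were not touched, and the hand-in returned no verdict.

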